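# Hold the bag clip gaping over the batch card

### The job

Swing the red-handled clamp arm on the card stand over its top and down onto the low shoulder of the white batch card, so that it clamps the card. Then squeeze the tails of the blue clip, lift it off its dock and bring it, wide open, down over the top edge of the tall part of the card, so that the edge stands in the open mouth between the two jaws without either jaw touching or biting the card, ready for a colleague to slip a label in. Finish while still holding the clip there, squeezed open, with the clamp still down, handle the card gently, and leave everything else where it stands.

Things in the scene. Friction and masses are not known exactly. Their poses are not given: they have to be found in the camera images.
- clamp_hinge (a point): Pivot of the clamp arm, 65 mm above the table, at the end of the fixed card stand (plate 80 x 270 x 6 mm, green rails 28 mm high holding the card upright). Axes of the stand: z up, y along the card from its tall part towards the clamp, x across the card. Dark cheeks beside the pivot, 32 mm apart overall, reach 76 mm up.
- clamp (a joint): Clamp arm angle about the pivot's x (rad). 0: open on its stop, pointing along +y and 0.70 rad up; 0.87: straight up; 2.44: level along -y, rubber foot on the card's shoulder. 97 mm long from the pivot, 14 mm thick, outer 45 mm a round red handle. 0.3 kg, low friction, damped: it falls slowly to the side it leans to; past upright its weight (2 N at the foot) clamps the card.
- card_edge (a point): Middle of the top edge of the tall part of the white L-shaped card. x across its 4 mm thickness, y along the edge towards the clamp, z up. Edge 100 mm long, 106 mm above the table. Towards the clamp follows a low shoulder, 85 mm long, 46 mm above the table. 80 g; stands loose in the rails with 1 mm play and tips if pushed.
- card: The same card; origin in the middle of the stand at the card's lower edge, 70 mm along +y and 100 mm below the point card_edge, same axes.
- blue_clip_tails (a point): Squeezing point of the blue spring clip, midway between its tails, 70 mm above the jaw tips, 25 mm above the pivot pin. It stands jaws down, 88 mm tall. z up, y along the pin, x from tail to tail (squeeze along x). Tails: 32 mm wide, end 18 mm above this point, 33 mm over the outside here and 42 mm at the top; fully squeezed 21 mm, parallel. About 10 N opens it to its stop. 76 g.
- blue_clip_mouth (a point): Midpoint between the blue clip's jaw tips, 70 mm below blue_clip_tails; same axes. Jaws 50 mm wide (y), 5 mm thick, 45 mm down from the 10 mm pin that bounds the mouth above. Parked, it is 10 mm above the table and the dock's tongue (4 mm thick, 40 mm wide) reaches 18 mm up into the mouth.
- blue_jaw_a (a joint): Opening angle of each jaw of the blue clip (both jaws move alike, opposite ways; rad). -0.04: jaws shut on one another; 0: parked, 4 mm between the jaw tips; 0.27: stop, fully open, about 27 mm between the tips.
- blue_clip: The blue clip as a whole (origin at blue_clip_mouth).
- blue_dock: Dock of the blue clip: fixed grey plate 70 x 80 x 10 mm with an upright steel tongue along y.
- yellow_clip_tails (a point): The same point on the yellow clip, which is not to be used: same shape, on a like dock.
- yellow_clip: The yellow clip as a whole (origin between its jaw tips). Leave it.
- cheese_plain: Cream-coloured cheese wheel, 114 mm across, 38 mm high, origin under its centre. Leave it.
- cheese_crumbed: Brown crumb-coated cheese wheel of the same size. Leave it.
- bowl: Steel bowl, 120 mm across, 55 mm high. Leave it.
- seed_jar: Amber glass jar with a steel lid, 72 mm across, 110 mm high. Leave it.
- spatula: Spatula lying on the table. Leave it.
Things that resemble listed ones, but are neither listed nor needed, are in the scene too. There is more than one size of the blue_clip; the job needs the smallest.

How it is judged:
By the outcome, as a careful person would: the job done as asked, in the order asked, and still so for the second after the job is handed in, while the arm keeps its last pose, push and grip.
It also fails if it takes over 56 s, if anything falls off the work surface, if the arm or the gripper's body presses on something with over 40 N, if the wrist force passes 120 N, or if a joint passes its speed limit or range.

### The arm

A 7-joint arm with a two-finger parallel gripper is mounted at the origin on the work surface. World frame = base frame: x ahead of the robot, y to its left, z up, the work surface at z = 0. Lengths are in m, angles in rad, forces in N, time in s.
With the tool pointing down it reaches from about 0.4 to 0.85 m from the base axis. Payload 4.5 kg.
Tool frame: the origin (TCP) lies at the centre of the arm's flange, where the gripper is bolted on; the fingertips stand r.tcp_to_tips ahead of it and the grasp point (between the pads) lies 147 mm ahead of it (r.tcp_to_tips is the distance from the TCP to the fingertips, in m); x points along the fingers, y is the direction in which the jaws open and shut, and the axes are right-handed (so a half turn about x gives the same grasp; the last joint's range is limited). The gripper opens to 88 mm and grips with 3 to 60 N. Pads are 18 mm wide; open, the fingers measure 123 mm over their backs; the gripper's body (75 mm by 187 mm) begins 45 mm behind the grasp point.
Start: joints at [-1.095, 0.689, -0.195, 1.565, 0.157, 0.902, -0.215], TCP at [0.267, 0.565, 0.405] pointing down, gripper open.
Joint ranges: [-3.01, 3.01], [-0.46, 2.08], [-1.47, 1.51], [0.13, 2.56], [-1, 4.14], [0.04, 2.09], [-2.66, 2.66]. Speed limits (rad/s): [2.57, 2.57, 3.14, 3.14, 3.14, 3.14, 3.14].

### API

Orientations are given as a unit quaternion [x, y, z, w].
In Python, from plant import r, eyes gives the robot as it stands.
- The arm moves only by the tool carry_out, never from a script. Its argument "targets" is text: rows parted by semicolons, each of 5 numbers parted by spaces: the opening, from 0 (shut) to 1 (fully open), then the shift along the tool's x, y, z in mm, then the turn about the tool's x in rad. A call has 1 to 20 rows; each row shifts and turns the commanded pose from where the row before left it, along the tool's axes as they then stand; what a row does not reach is not made up. A row lasts 1/12 s, in which the tool goes at most 41.7 mm and 7.16 degrees, less where a joint would pass 70% of its speed; a pose out of reach is approached as far as the arm can. A call is refused whole if a number of a shift passes 41.7 or a number of a turn 0.125, either way. A call with a gripper value outside its range is refused whole. The fingers move at their own pace and stop on an object; "force" is the grip in N (left out, the last holds). Time passes only in rows, so rows that do not move let the fingers close. It gives the time, the measured TCP pose, the force and the opening at its end, in the units of the state.
- r.get_state(): the state, without advancing time (a new reading comes with each control period).
- eyes.snapshot(name): name is "side" or "top"; returns (picture, depth): 384x512x3 uint8, blue, green, red; 384x512 float32, m along the optical axis (not along the pixel's ray), 0 where there is no reading.
- eyes.camera_params(name): a dict with "intrinsics" (3x3 intrinsics, pixels), "rvec" (rotation vector, rad) and "tvec" (3), from world to camera coordinates, as OpenCV has them. Camera axes: x right, y down, z forward; pixel columns grow to the right and rows downward; lengths in m; the calibration is good to about 2 mm. A picture is of the moment at which its call begins. camera_params takes no time and is no camera call.
- r.finish_job(): hands the job in, once; it reports no verdict.
The state is a dict: "clock": time; "q": joint angles; "qd": joint speeds; "joint_torque": joint torques, N m; "tool_pos": TCP position; "eef_rot": TCP orientation; "contact_force": force on the tool from outside, world axes, zero at the start; "moment": the same for the moment, N m; "opening": opening from 0.0 (shut) to 1.0 (fully open).
Only numpy, scipy, OpenCV 4.12 (cv2) and the standard library are available. Lean on these libraries where they do the work, as an engineer would, in place of code of your own. Each camera call takes 0.05 s, during which the arm holds its last target.

## Working session

There is one attempt and no reset: what is moved stays moved. The work goes in short steps, Python scripts to look and compute and a tool call to move; the robot and the scene stay as the last step left them, time stands still between calls to the robot, and variables do not carry over. Pictures are saved under pics/ and viewed, and the job is handed in when it is done.

Besides the shell and the picture viewer there is one more tool, called as name(argument=value, ...), one argument or row to a line, values as JSON. carry_out: Moves the arm, as the interface text tells. Its arguments: {"type":"object","properties":{"targets":{"type":"string"},"force":{"type":"number"}},"required":["targets"]}

```bash
ls; mkdir -p pics; python3 - <<'E'
from plant import r,eyes
import cv2,numpy as np
print(r.get_state(), r.tcp_to_tips)
for n in("side","top"):
    p,d=eyes.snapshot(n); cv2.imwrite(f"pics/{n}0.png",p); np.savez(f"{n}0.npz",p=p,d=d)
    print(n,eyes.camera_params(n))
E
```

```text
pics
{'clock': 0.0, 'q': array([-1.09518444,  0.68998807, -0.19449475,  1.5663436 ,  0.15729242,
        0.90251878, -0.21511349]), 'qd': array([ 0.00012261,  0.00050545,  0.00015371, -0.00068026,  0.00127959,
       -0.0018119 , -0.00019721]), 'joint_torque': array([ 3.15109301e-04, -5.27556109e+01, -1.26717377e+00, -1.53427023e+01,
       -5.26783406e-02,  6.31302901e-03,  1.58718744e-04]), 'tool_pos': array([0.26712685, 0.56467069, 0.40390683]), 'eef_rot': array([ 0.15426532,  0.69002174, -0.15557262,  0.68983286]), 'contact_force': array([ 0.03902451, -0.77203208,  0.14385453]), 'moment': array([-0.04771735, -0.02724044,  0.01570711]), 'opening': 1.001589549931936} 0.166
side {'intrinsics': array([[368.49961965,   0.        , 256.17748532],
       [  0.        , 368.49961965, 191.4893563 ],
       [  0.        ,   0.        ,   1.        ]]), 'rvec': array([ 0.2398449 , -2.84350125,  1.1163116 ]), 'tvec': array([0.52094251, 0.12181838, 0.96123212])}
top {'intrinsics': array([[451.68906139,   0.        , 256.97984513],
       [  0.        , 451.68906139, 189.75379641],
       [  0.        ,   0.        ,   1.        ]]), 'rvec': array([ 2.15792258, -2.11644672,  0.14910444]), 'tvec': array([-0.01193372,  0.53226563,  1.54401634])}
```

View pics/side0.png

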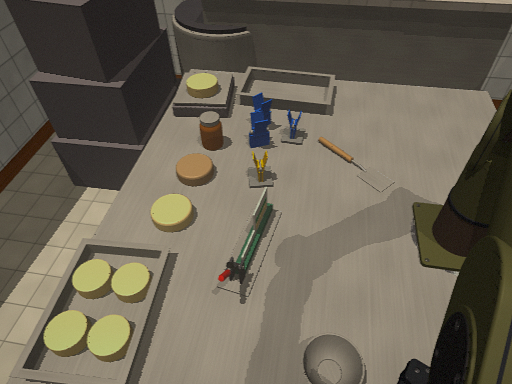

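View pics/top0.png

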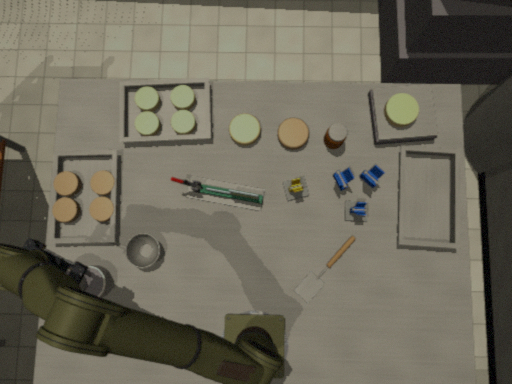

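The top view shows three blue things at (344,179), (372,176) and (357,209). The yellow clip is at (297,186) and the card stand runs from (178,181) to (262,200). Next I'll take close crops.

```bash
python3 - <<'E'
import cv2,numpy as np
s=np.load("side0.npz")["p"];t=np.load("top0.npz")["p"]
a=cv2.resize(s[80:200,225:345],(400,400),interpolation=cv2.INTER_CUBIC)
b=cv2.resize(t[155:235,320:400],(400,400),interpolation=cv2.INTER_CUBIC)
cv2.imwrite("pics/crop1.png",np.hstack([a,b]))
a=cv2.resize(s[180:300,200:300],(375,450),interpolation=cv2.INTER_CUBIC)
b=cv2.resize(t[165:225,165:275],(425,232),interpolation=cv2.INTER_CUBIC)
c=np.zeros((450,800,3),np.uint8);c[:,:375]=a;c[:232,375:]=b
cv2.imwrite("pics/crop2.png",c)
E
```

```text
(no output)
```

View pics/crop1.png

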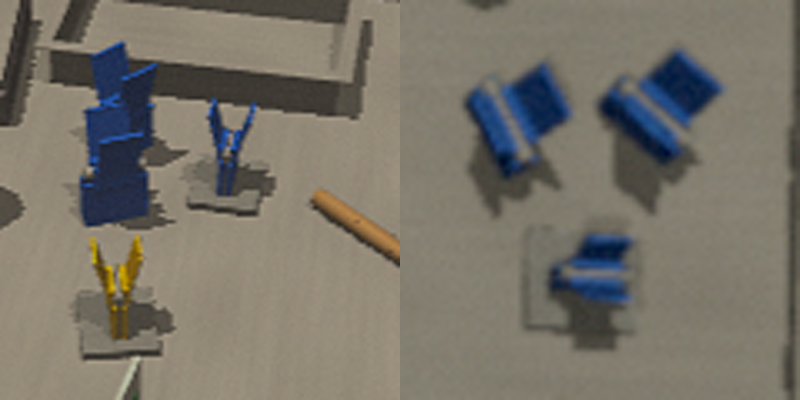

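View pics/crop2.png

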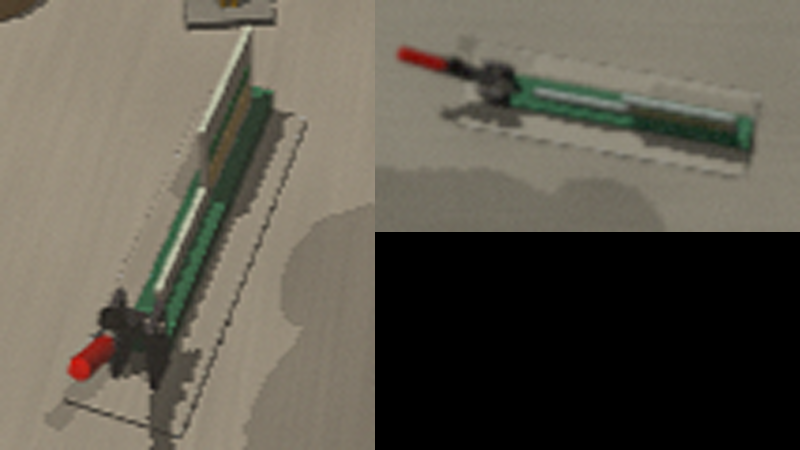

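The target is the small clip on the dock, at top (357,209) and side (294,125). The two larger blue clips stand without a dock at top (344,179) and (372,176). Now I'll measure.

```bash
cat > h.py <<'E'
import cv2,numpy as np
from plant import r,eyes
from scipy.spatial.transform import Rotation as R
def cam(n):
    c=eyes.camera_params(n); return c["intrinsics"],R.from_rotvec(c["rvec"]).as_matrix(),np.array(c["tvec"])
def cloud(n,d):
    K,Rm,t=cam(n); v,u=np.mgrid[:d.shape[0],:d.shape[1]]
    P=np.stack([(u-K[0,2])/K[0,0]*d,(v-K[1,2])/K[1,1]*d,d],-1)
    return (P-t)@Rm   # world
def ray(n,u,v,z):
    K,Rm,t=cam(n); o=-Rm.T@t; w=Rm.T@np.array([(u-K[0,2])/K[0,0],(v-K[1,2])/K[1,1],1])
    return o+w*(z-o[2])/w[2]
def proj(n,P):
    K,Rm,t=cam(n); q=K@(Rm@np.asarray(P,float)+t); return q[:2]/q[2]
E
python3 - <<'E'
from h import *
np.set_printoptions(precision=4,suppress=True)
for n in("top","side"):
    z=np.load(n+"0.npz");p,d=z["p"],z["d"];W=cloud(n,d)
    hsv=cv2.cvtColor(p,cv2.COLOR_BGR2HSV);H,S,V=[hsv[...,i].astype(int) for i in range(3)]
    m={"blue":(H>100)&(H<130)&(S>120),"red":((H<6)|(H>174))&(S>170)&(V>90),"green":(H>50)&(H<90)&(S>70),"white":(S<60)&(V>140),"yellow":(H>20)&(H<32)&(S>190)}
    print(n,"table z",np.median(W[...,2][d>0][::50]))
    for k,mm in m.items():
        mm=mm&(d>0)
        no,l,st,c=cv2.connectedComponentsWithStats(mm.astype(np.uint8),connectivity=8)
        for i in range(1,no):
            if st[i,4]<12: continue
            q=W[l==i]
            if q[:,2].max()>.3 or q[:,0].max()>.9 or np.ptp(q[:,1])>.3: continue
            print(k,st[i],"med",np.median(q,0),"min",q.min(0),"max",q.max(0))
E
```

```text
top table z -0.0018470651262654585
blue [368 166  16  14 117] med [ 0.5933 -0.4052  0.088 ] min [ 0.5734 -0.425   0.0626] max [ 0.6093 -0.3837  0.1218]
blue [341 168  13  16 115] med [ 0.5799 -0.3072  0.0887] min [ 0.5598 -0.3238  0.0542] max [ 0.601  -0.2907  0.1194]
blue [334 173  11  17  74] med [ 0.5623 -0.2833  0.0699] min [ 0.5422 -0.3102  0.0104] max [ 0.5945 -0.2594  0.1186]
blue [360 173  16  14  96] med [ 0.5714 -0.3837  0.0559] min [ 0.5482 -0.4129  0.0083] max [ 0.5962 -0.3583  0.122 ]
blue [354 202  12   7  56] med [ 0.4801 -0.3521  0.0725] min [ 0.4713 -0.3665  0.0586] max [ 0.4889 -0.3345  0.1002]
blue [351 211  14   4  42] med [ 0.4569 -0.3473  0.0771] min [ 0.4476 -0.365   0.0149] max [ 0.4632 -0.3288  0.1022]
red [171 178  12   5  29] med [0.5484 0.2662 0.1199] min [0.5438 0.2508 0.1012] max [0.5543 0.2838 0.1368]
green [199 185  64  19 263] med [0.5137 0.1112 0.0273] min [ 0.4892 -0.0197 -0.0041] max [0.5497 0.2048 0.0408]
white [139  88  18  20 214] med [0.8548 0.3965 0.0423] min [0.8247 0.3703 0.0311] max [0.8986 0.4313 0.0499]
white [119 100   4  11  24] med [0.
[... 3400 characters left out ...]
 [ 0.4866 -0.3775  0.0591]
white [241 230  14  27  59] med [0.526  0.1318 0.0464] min [0.5164 0.084  0.0278] max [0.5374 0.1763 0.0498]
white [222 280  18  13 128] med [0.5439 0.2346 0.0068] min [0.5285 0.2175 0.0033] max [0.5679 0.2471 0.0095]
white [324 355  17  11  34] med [0.3102 0.3621 0.0106] min [0.2918 0.3576 0.0062] max [0.3243 0.3717 0.0135]
white [318 360  22  24 328] med [0.3122 0.3854 0.0063] min [0.2926 0.3647 0.0021] max [0.3349 0.4058 0.0108]
yellow [261 151   7  17  52] med [ 0.5297 -0.1376  0.076 ] min [ 0.5189 -0.1543  0.0615] max [ 0.5397 -0.1192  0.0978]
yellow [256 160   3   8  15] med [ 0.547  -0.1305  0.0638] min [ 0.5435 -0.1478  0.0626] max [ 0.5525 -0.118   0.0732]
```

```bash
python3 - <<'E'
from h import *
np.set_printoptions(precision=4,suppress=True)
def line(q):
    c=q[:,:2].mean(0);u,s,vt=np.linalg.svd(q[:,:2]-c);v=vt[0]*np.sign(vt[0,1]); a=(q[:,:2]-c)@v
    return "c",c,"dir",v,"yaw",np.arctan2(-v[0],v[1]),"range",a.min(),a.max(),"wid",np.std((q[:,:2]-c)@[v[1],-v[0]]),len(q)
for n in("top","side"):
    z=np.load(n+"0.npz");p,d=z["p"],z["d"];W=cloud(n,d).reshape(-1,3);ok=d.ravel()>0
    hsv=cv2.cvtColor(p,cv2.COLOR_BGR2HSV).reshape(-1,3)
    H,S,V=hsv.T.astype(int)
    reg=ok&(abs(W[:,0]-.52)<.05)&(W[:,1]>-.05)&(W[:,1]<.22)
    print(n)
    for nm,lo,hi in(("edge",.1,.112),("shoulder",.041,.051)):
        q=W[reg&(W[:,2]>lo)&(W[:,2]<hi)&(S<70 if nm=="shoulder" else True)]
        if len(q)>5:print(nm,*line(q),np.median(q[:,2]))
    q=W[reg&(W[:,2]>.022)&(W[:,2]<.033)&(H>50)&(H<90)]
    print("rails",*line(q))
    q=W[ok&(((H<6)|(H>174))&(S>150)&(V>70))&(abs(W[:,1]-.26)<.05)&(abs(W[:,0]-.54)<.05)&(W[:,2]>.08)]
    print("red",*line(q))
    q=W[ok&(abs(W[:,0]-.54)<.05)&(abs(W[:,1]-.21)<.03)&(W[:,2]>.05)&(W[:,2]<.09)&(V<60)]
    print("cheek",q.min(0),q.max(0),np.median(q,0),len(q))
    m=(H>100)&(H<130)&(S>120)&ok&(abs(W[:,0]-.47)<.04)&(abs(W[:,1]+.35)<.035)
    for nm,lo,hi in(("high",.085,.104),("mid",.07,.09)):
        for sd in(1,-1):
            q=W[m&(W[:,2]>lo)&(W[:,2]<hi)&(sd*(W[:,0]-.4685)>0)]
            if len(q)>4: print("tail",nm,sd,*line(q),"zmax",q[:,2].max())
E
```

```text
top
edge c [0.5127 0.0437] dir [0.1632 0.9866] yaw -0.16389395095940068 range -0.04742280286494742 0.05167309200507862 wid 0.0013692352050564338 41 0.1053210240320104
shoulder c [0.5281 0.1421] dir [0.1097 0.994 ] yaw -0.10996952830839482 range -0.057934451647252236 0.06200121872383228 wid 0.0032219812827091487 33 0.045676573634486885
rails c [0.5204 0.1034] dir [0.1878 0.9822] yaw -0.18889740840844488 range -0.12176374384311611 0.10149497626771273 wid 0.00896894194381324 287
red c [0.5488 0.2665] dir [0.151  0.9885] yaw -0.15160360083904398 range -0.02091236046321558 0.018362876277517814 wid 0.00264551762446906 36
cheek [0.5235 0.2003 0.0537] [0.5519 0.2368 0.0898] [0.542  0.2175 0.0778] 45
tail high 1 c [ 0.4857 -0.3534] dir [0.136  0.9907] yaw -0.13637739266835397 range -0.012782040185637753 0.012686890406497729 wid 0.002073549359927125 18 zmax 0.10023384761143833
tail high -1 c [ 0.4499 -0.3488] dir [0.0021 1.    ] yaw -0.0021273054179148905 range -0.013335054680732981 0.014329044881333521 wid 0.0017330681892591755 16 zmax 0.10221271935249214
tail mid 1 c [ 0.482  -0.3523] dir [-
[... 1041 characters left out ...]
4826 -0.3461] dir [-0.0429  0.9991] yaw 0.04289271531508286 range -0.015554961257175598 0.009935992576550095 wid 0.0015163956484751393 14 zmax 0.10039943318064522
tail high -1 c [ 0.4471 -0.3503] dir [0.0138 0.9999] yaw -0.013828190018581082 range -0.015849940412628754 0.011721524290338705 wid 0.0015713344164000013 8 zmax 0.09947155682455297
tail mid 1 c [ 0.4782 -0.3443] dir [0.1238 0.9923] yaw -0.12407810622035524 range -0.011738477024244144 0.009628765465371657 wid 0.0015245152143522171 14 zmax 0.08925579820138127
tail mid -1 c [ 0.4516 -0.3489] dir [0.0399 0.9992] yaw -0.03988952681936759 range -0.013121328101444639 0.010571104306358808 wid 0.0012665480279780254 5 zmax 0.0854249164154166
```

```bash
python3 - <<'E'
from h import *
np.set_printoptions(precision=4,suppress=True)
s=r.get_state();M=R.from_quat(s["eef_rot"]).as_matrix();print(M, "yaw of tool y vs world x", np.degrees(np.arctan2(M[1,1],M[0,1])))
z=np.load("top0.npz");p,d=z["p"],z["d"];W=cloud("top",d)
m=(d>0)&(abs(W[...,0]-.466)<.055)&(abs(W[...,1]+.35)<.06)&(W[...,2]>.005)&(W[...,2]<.015)
q=W[m];print(len(q),q.min(0),q.max(0))
rc=cv2.minAreaRect((q[:,:2]*1000).astype(np.float32));print(rc)
t=np.load("top0.npz")["p"]
cv2.imwrite("pics/dock.png",cv2.resize(t[192:227,335:380],(720,560),interpolation=cv2.INTER_CUBIC))
# stand plate similarly
m=(d>0)&(abs(W[...,0]-.52)<.08)&(W[...,1]>-.06)&(W[...,1]<.27)&(W[...,2]>.003)&(W[...,2]<.04)
q=W[m];print(cv2.minAreaRect((q[:,:2]*1000).astype(np.float32)))
E
```

```text
[[-0.0006  0.4275  0.904 ]
 [-0.0015  0.904  -0.4275]
 [-1.     -0.0016  0.0001]] yaw of tool y vs world x 64.68939969938693
281 [ 0.4114 -0.4094  0.005 ] [ 0.5209 -0.2902  0.015 ]
((465.87579345703125, -350.0231018066406), (119.83336639404297, 107.96272277832031), 88.5641860961914)
((519.6881103515625, 104.78193664550781), (157.98255920410156, 328.4447937011719), 0.41963598132133484)
```

View pics/dock.png

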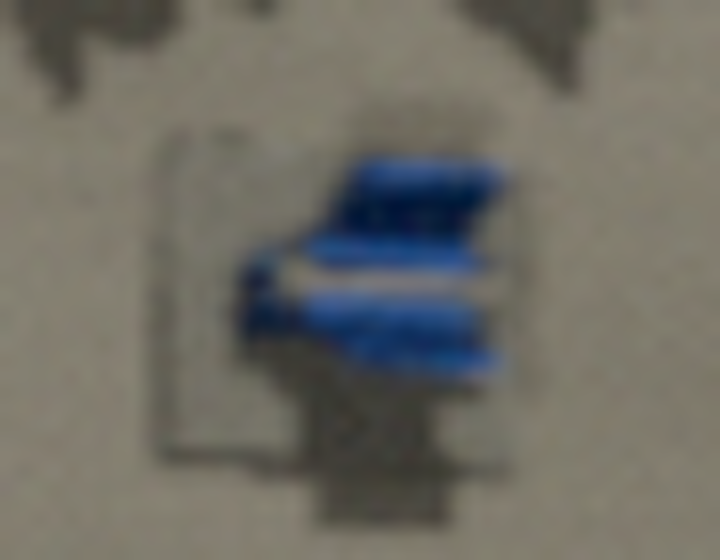

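```bash
python3 - <<'E'
from h import *
np.set_printoptions(precision=4,suppress=True)
g=lambda u,v:(335+u/16-.47,192+v/16-.47)
c={k:ray("top",*g(*x),.01)[:2] for k,x in dict(TL=(165,135),BL=(158,458),BR=(503,475),TR=(525,150)).items()}
print(c)
for a,b in(("TL","BL"),("BL","BR"),("TR","TL")):
    e=c[b]-c[a];print(a,b,np.linalg.norm(e),np.degrees(np.arctan2(e[1],e[0])))
print(sum(c.values())/4)
E
```

```text
{'TL': array([ 0.5061, -0.3143]), 'BL': array([ 0.4342, -0.3121]), 'BR': array([ 0.4319, -0.388 ]), 'TR': array([ 0.5042, -0.3941])}
TL BL 0.07196348414652164 178.25341798813847
BL BR 0.07592814859256543 -91.72731985620156
TR TL 0.07975569578311287 88.6669424401753
[ 0.4691 -0.3521]
```

carry_out(
  targets="0 0 0 0 0.118;0 0 0 0 0.118;0 0 0 0 0.118;0 0 0 0 0.118;0 0 0 0 0.118;0 0 0 0 0.118;0 0 0 0 0.118;0 0 0 0 0.118;0 0 0 0 0.118;0 0 0 0 0.118;0 0 0 0 0.117;0 0 0 0 0;0 0 0 0 0",
  force=15,
)

```text
clock: 1.18
tool_pos: [0.2669, 0.565, 0.4043]
eef_rot: [-0.539, -0.457, 0.54, -0.457]
contact_force: [-0.3, -0.2, -0.4]
opening: 0.041
```

```bash
cat >> h.py <<'E'
np.set_printoptions(precision=4,suppress=True)
def go(target,yaw=None):
    s=r.get_state();Rq=R.from_quat(s["eef_rot"]);M=Rq.as_matrix()
    y=np.degrees(np.arctan2(M[1,1],M[0,1]))
    print("t",s["clock"],"pos",s["tool_pos"],"yaw",y,"open",s["opening"],"F",s["contact_force"],"tool x",M[:,0])
    print("shift mm",M.T@(np.asarray(target)-s["tool_pos"])*1000, "turn", None if yaw is None else -np.radians(yaw-y))
E
python3 -c "
from h import *
go([.556,.3225,.32],-9.6)"
```

```text
t 1.1833 pos [0.2669 0.565  0.4043] yaw -9.425088121218742 open 0.04090429657935633 F [-0.3489 -0.2249 -0.4063] tool x [-0.     -0.0009 -1.    ]
shift mm [ 84.5547 324.8621 191.8061] turn 0.0030527881855821476
```

carry_out(
  targets="0 8.4 32.5 19.2 0;0 8.4 32.5 19.2 0;0 8.4 32.5 19.2 0;0 8.4 32.5 19.2 0;0 8.4 32.5 19.2 0;0 8.4 32.5 19.2 0;0 8.4 32.5 19.2 0;0 8.4 32.5 19.2 0;0 8.4 32.5 19.2 0;0 8.4 32.5 19.2 0.003;0 0 0 0 0;0 0 0 0 0;0 0 0 0 0",
)

```text
clock: 2.27
tool_pos: [0.5552, 0.3217, 0.3205]
eef_rot: [-0.54, -0.457, 0.541, -0.455]
contact_force: [-0.2, -0.6, 0.2]
opening: 0.01
```

```bash
python3 - <<'E'
from h import *
go([.556,.3225,.274],-9.6)
s=r.get_state(); tip=s["tool_pos"]-[0,0,.166]
for n in("top","side"):
    p,d=eyes.snapshot(n);np.savez(f"{n}1.npz",p=p,d=d);print(n,proj(n,tip))
    u,v=proj(n,tip).astype(int);u=min(max(u,60),452);v=min(max(v,60),324)
    cv2.imwrite(f"pics/{n}1.png",cv2.resize(p[v-60:v+60,u-60:u+60],(400,400),interpolation=cv2.INTER_CUBIC)); print(u,v)
a=np.hstack([cv2.imread(f"pics/{n}1.png") for n in("top","side")]);cv2.imwrite("pics/c1.png",a)
E
```

```text
t 2.2667 pos [0.5552 0.3217 0.3205] yaw -9.693971139185704 open 0.009814627370062739 F [-0.1983 -0.5523  0.159 ] tool x [-0.0013  0.001  -1.    ]
shift mm [46.4661  0.7456 -0.8591] turn -0.0016401057806404073
top [158.0472 175.8056]
158 175
side [212.3332 287.872 ]
212 287
```

View pics/c1.png

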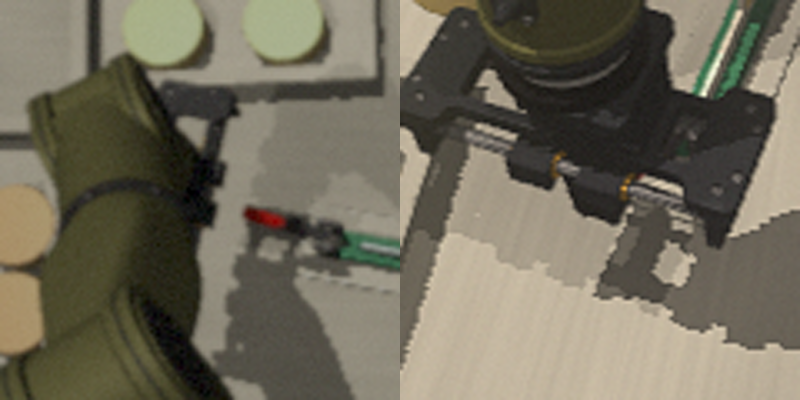

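The closed fingers stand beyond the handle tip, in line with the stand. In the top crop the handle tip is at (248,215) and the fingers are at about (205,195). I'll go down and start the push.

carry_out(
  targets="0 15 0 0 0;0 15 0 0 0;0 15 0 0 0;0 0 0 4 0;0 0 0 4 0;0 0 0 4 0;0 0 0 4 0;0 0 0 4 0;0 -1 0 4 0;0 -1 0 4 0;0 -1 0 4 0;0 -1 0 4 0;0 -1 0 4 0;0 -1 0 4 0;0 -1 0 4 0;0 -1 0 4 0;0 -1 0 4 0;0 -1 0 4 0",
)

```text
clock: 3.87
tool_pos: [0.5471, 0.2726, 0.2917]
eef_rot: [0.548, 0.46, -0.53, 0.455]
contact_force: [-1.4, 20.7, 25.5]
opening: 0.007
```

```bash
python3 - <<'E'
from h import *
go([.538,.214,.3])
p,d=eyes.snapshot("top");q,e=eyes.snapshot("side")
a=cv2.resize(p[130:230,120:270],(450,300),interpolation=cv2.INTER_CUBIC)
b=cv2.resize(q[190:310,180:300],(300,300),interpolation=cv2.INTER_CUBIC)
cv2.imwrite("pics/c2.png",np.hstack([a,b]))
E
```

```text
t 3.8667 pos [0.5471 0.2726 0.2917] yaw -9.388221295876612 open 0.006994284166548965 F [-1.358  20.6586 25.4671] tool x [ 0.014   0.022  -0.9997]
shift mm [-9.7247  0.6341 59.1237] turn None
```

View pics/c2.png

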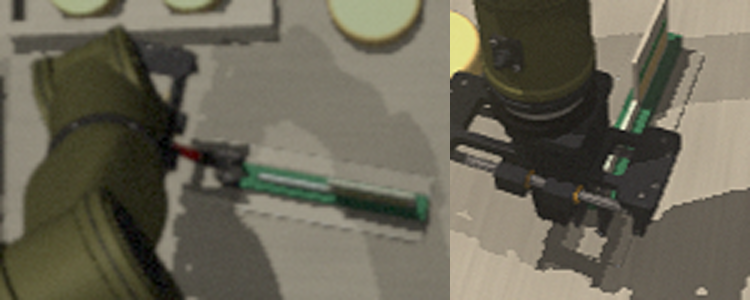

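carry_out(
  targets="0 -10 0 0 0;0 -10 0 0 0;0 -10 0 0 0;0 0 0 -20 0;0 0 0 -20 0;0 0 0 -20 0;0 0 0 0 0;0 0 0 0 0",
)

```text
clock: 4.63
tool_pos: [0.5552, 0.3211, 0.3154]
eef_rot: [-0.54, -0.456, 0.541, -0.456]
contact_force: [-0.5, -0.3, -0.2]
opening: 0.004
```

```bash
python3 - <<'E'
from h import *
go([.538,.214,.3])
s=r.get_state();yh=np.array([.167,.986]);xh=np.array([.986,-.167]);H=np.array([.538,.214])
print("tool rel hinge x,y",(s["tool_pos"][:2]-H)@xh,(s["tool_pos"][:2]-H)@yh,"tips z",s["tool_pos"][2]-.166)
p,d=eyes.snapshot("top");q,e=eyes.snapshot("side")
for n,pp,dd in(("top",p,d),("side",q,e)):
    W=cloud(n,dd);rel=W[...,:2]-H;X=rel@xh;Y=rel@yh;Z=W[...,2]
    m=(dd>0)&(abs(X)<.07)&(Y>.0)&(Y<.2)&(Z>.085)&(Z<.21)
    hsv=cv2.cvtColor(pp,cv2.COLOR_BGR2HSV)
    for z0 in np.arange(.09,.21,.01):
        k=m&(Z>=z0)&(Z<z0+.01)
        if k.sum():print(n,round(z0,2),k.sum(),"X",X[k].min(),X[k].max(),"Y",Y[k].min(),Y[k].max())
    red=((hsv[...,0]<6)|(hsv[...,0]>174))&(hsv[...,1]>150)&(hsv[...,2]>70)&(abs(X)<.04)&(abs(Y)<.12)
    print(n,"red",red.sum(),[ (a[red].min(),a[red].max()) for a in(X,Y,Z)] if red.any() else"")
cv2.imwrite("pics/c3.png",cv2.resize(q[190:340,150:310],(640,600),interpolation=cv2.INTER_CUBIC))
E
```

```text
t 4.6333 pos [0.5552 0.3211 0.3154] yaw -9.750369346620372 open 0.003999417582878063 F [-0.4864 -0.2689 -0.2014] tool x [-0.001  -0.0014 -1.    ]
shift mm [ 15.6125   1.1951 108.4817] turn None
tool rel hinge x,y -0.0009234719711434441 0.10851245541449438 tips z 0.14944849013215541
top 0.09 8 X -0.0036513046940001843 0.008874988046172427 Y 0.0125781119217142 0.03247166982119592
top 0.1 11 X -0.0035303929938746196 0.011183730837964305 Y 0.01742455608361142 0.04109217559615813
top 0.11 32 X -0.0038552847246340486 0.008411204747726672 Y 0.016757367342124324 0.05197343977471869
top 0.12 15 X -0.0037518786788206366 0.008381927368526066 Y 0.02513299521243891 0.061161327235060396
top 0.13 15 X -0.003368969528609818 0.00794401234527893 Y 0.05021534858760327 0.0687571098121203
top 0.16 2 X 0.005695614633538 0.008549936795313058 Y 0.09922463973781123 0.09926144200113426
top red 43 [(np.float64(-0.0037518786788206366), np.float64(0.008381927368526066)), (np.float64(0.028433997460052485), np.float64(0.06386632233585371)), (np.float64(0.10372447019524578), np.float64(0.13660953880901158))]
side 0
[... 192 characters left out ...]
71
side 0.12 1 X -0.005916271713091007 -0.005916271713091007 Y 0.06949342257454898 0.06949342257454898
side 0.15 29 X -0.016279938058030595 0.01077555041107816 Y 0.10180444874847668 0.11728015902401334
side 0.16 26 X -0.01705576231567111 0.011932614608088721 Y 0.10546818151943085 0.11774010045231442
side 0.17 6 X 0.008716390629975791 0.012024515903524137 Y 0.116342077986885 0.11717854195022948
side 0.18 6 X 0.008173960888452911 0.013871503181868684 Y 0.11545938749651294 0.11724557050129346
side 0.19 7 X 0.005032813884237376 0.013668563686690685 Y 0.10649093437897499 0.11796616443370847
side 0.2 5 X 0.005171338439407907 0.006104336092174642 Y 0.10877532903911011 0.11323764760680335
side red 0
```

View pics/c3.png

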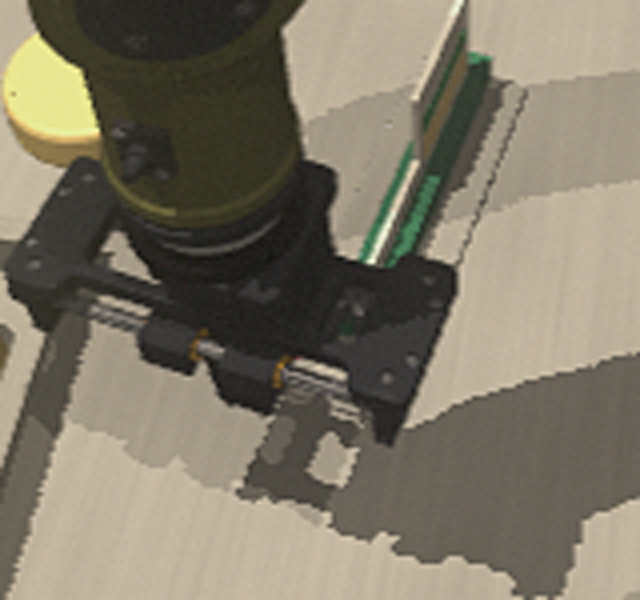

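The handle had in fact risen. The force along the finger face came from its end rubbing up the face (friction above 1). I'll repeat the push and follow the handle's arc so that it doesn't slide.

carry_out(
  targets="0 18 0 0 0;0 18 0 0 0;0 0 0 0 0;0 0 0 6 0;0 0 0 6 0;0 0 0 4 0;0 0 0 4 0;0 -2.9 0 2.6 0;0 -2.9 0 2.6 0;0 -2.9 0 2.6 0;0 -2.9 0 2.6 0;0 -2.9 0 2.6 0;0 -2.3 0 3.1 0;0 -2.3 0 3.1 0;0 -2.3 0 3.1 0",
)

```text
clock: 5.98
tool_pos: [0.5485, 0.2804, 0.3019]
eef_rot: [0.542, 0.456, -0.54, 0.455]
contact_force: [0.4, 3.3, 2.2]
opening: 0.002
```

Only 4 N now, so I'll carry on along the arc.

carry_out(
  targets="0 -2.3 0 3.1 0;0 -2.3 0 3.1 0;0 -1.7 0 3.5 0;0 -1.7 0 3.5 0;0 -1.7 0 3.5 0;0 -1.7 0 3.5 0;0 -1.7 0 3.5 0;0 -0.9 0 3.8 0;0 -0.9 0 3.8 0;0 -0.9 0 3.8 0;0 -0.9 0 3.8 0;0 -0.9 0 3.8 0",
)

```text
clock: 6.98
tool_pos: [0.5409, 0.237, 0.3186]
eef_rot: [-0.541, -0.455, 0.541, -0.455]
contact_force: [0.6, 0.3, -0.0]
opening: 0.004
```

```bash
python3 - <<'E'
from h import *
go([.538,.214,.3])
p,d=eyes.snapshot("top");q,e=eyes.snapshot("side")
cv2.imwrite("pics/c4.png",np.hstack([cv2.resize(p[130:230,120:270],(450,300),interpolation=cv2.INTER_CUBIC),cv2.resize(q[190:310,180:300],(300,300),interpolation=cv2.INTER_CUBIC)]))
E
```

```text
t 6.9833 pos [0.5409 0.237  0.3186] yaw -9.805024945261415 open 0.0035652021357347238 F [ 0.5714  0.3415 -0.0419] tool x [-0.0007 -0.0005 -1.    ]
shift mm [18.602   1.1131 23.1355] turn None
```

View pics/c4.png

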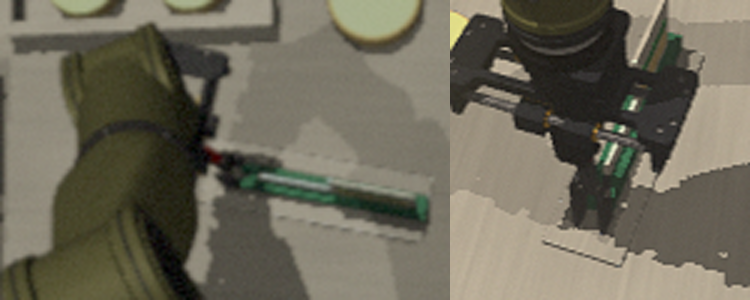

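The arm is near upright, with the red at crop (212,155) against the fingers. I'll push past the top.

carry_out(
  targets="0 0 0 3.8 0;0 0 0 3.8 0;0 0 0 3.8 0;0 0 0 3.8 0;0 0 0 3.8 0;0 0 0 3.8 0;0 0 0 3.8 0;0 0 0 3.8 0;0 0 0 3.8 0;0 0 0 3.8 0;0 0 0 3.8 0;0 0 0 0 0;0 0 0 0 0",
)

```text
clock: 8.17
tool_pos: [0.534, 0.1962, 0.3188]
eef_rot: [0.541, 0.455, -0.541, 0.455]
contact_force: [0.4, 1.0, -0.3]
opening: 0.006
```

```bash
python3 - <<'E'
from h import *
go([.538,.214,.3])
p,d=eyes.snapshot("top");q,e=eyes.snapshot("side")
cv2.imwrite("pics/c5.png",np.hstack([cv2.resize(p[130:230,120:270],(450,300),interpolation=cv2.INTER_CUBIC),cv2.resize(q[190:310,180:300],(300,300),interpolation=cv2.INTER_CUBIC)]))
E
```

```text
t 8.1667 pos [0.534  0.1962 0.3188] yaw -9.823217366697314 open 0.005758564016556444 F [ 0.3997  1.036  -0.3163] tool x [ 0.0001  0.0001 -1.    ]
shift mm [ 18.7686   0.9025 -18.2559] turn None
```

View pics/c5.png

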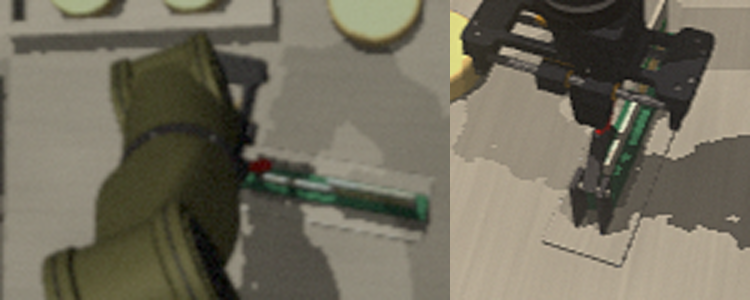

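The red handle is past upright and falling to the card side, at side crop (603,130). I'll lift and move towards the clip while it settles.

carry_out(
  targets="0 -15 0 -2 0;0 -15 0 -2 0;0 -15 0 0 0;0 -15 0 0 0;0.7 0 0 0 -0.072;0.7 0 0 0 -0.071;0.7 0 0 0 0",
)

```text
clock: 8.85
tool_pos: [0.5346, 0.2007, 0.3791]
eef_rot: [0.507, 0.494, -0.506, 0.493]
contact_force: [0.1, 0.0, 0.2]
opening: 0.205
```

```bash
python3 - <<'E'
from h import *
go([.466,-.350,.36],-1.6)
E
```

```text
t 8.85 pos [0.5346 0.2007 0.3791] yaw -1.4729015021268435 open 0.2052172182199632 F [0.0759 0.0317 0.1522] tool x [ 0.0006  0.0008 -1.    ]
shift mm [ 18.6273 -54.4723 552.2477] turn 0.0022182872622255934
```

carry_out(
  targets="0.7 0 -3.6 36.8 0;0.7 0 -3.6 36.8 0;0.7 0 -3.6 36.8 0;0.7 0 -3.6 36.8 0;0.7 0 -3.6 36.8 0;0.7 0 -3.6 36.8 0;0.7 0 -3.6 36.8 0;0.7 0 -3.6 36.8 0;0.7 0 -3.6 36.8 0;0.7 0 -3.6 36.8 0;0.7 0 -3.6 36.8 0;0.7 0 -3.6 36.8 0;0.7 3 -3.6 36.8 0;0.7 6 -3.6 36.8 0;0.7 9 -3.6 36.8 0.002;0.7 0 0 0 0;0.7 0 0 0 0",
)

```text
clock: 10.27
tool_pos: [0.464, -0.3522, 0.3597]
eef_rot: [-0.509, -0.491, 0.51, -0.49]
contact_force: [-0.0, 0.8, 0.6]
opening: 0.697
```

```bash
python3 - <<'E'
from h import *
go([.466,-.350,.36],-1.6)
p,d=eyes.snapshot("top");q,e=eyes.snapshot("side");np.savez("top2.npz",p=p,d=d);np.savez("side2.npz",p=q,d=e)
cv2.imwrite("pics/c6.png",np.hstack([cv2.resize(p[150:250,160:410],(500,200)),cv2.resize(q[60:300,200:360],(300,450))[:200]]))
a=cv2.resize(p[150:250,260:410],(450,300),interpolation=cv2.INTER_CUBIC);b=cv2.resize(q[60:180,220:340],(300,300),interpolation=cv2.INTER_CUBIC)
c=cv2.resize(p[160:220,160:280],(450,225),interpolation=cv2.INTER_CUBIC);f=cv2.resize(q[180:300,200:300],(300,225))
cv2.imwrite("pics/c6.png",np.vstack([np.hstack([a,b]),np.hstack([c,f])]))
tip=r.get_state()["tool_pos"]-[0,0,.166];print(proj("top",tip),proj("side",tip))
E
```

```text
t 10.2667 pos [ 0.464  -0.3522  0.3597] yaw -2.1055174736383524 open 0.6974562552466362 F [-0.0017  0.84    0.5597] tool x [-0.0016 -0.0002 -1.    ]
shift mm [-0.264   1.9587 -2.3165] turn -0.008822944341352886
[366.6445 205.4071] [295.9065  86.4296]
```

View pics/c6.png

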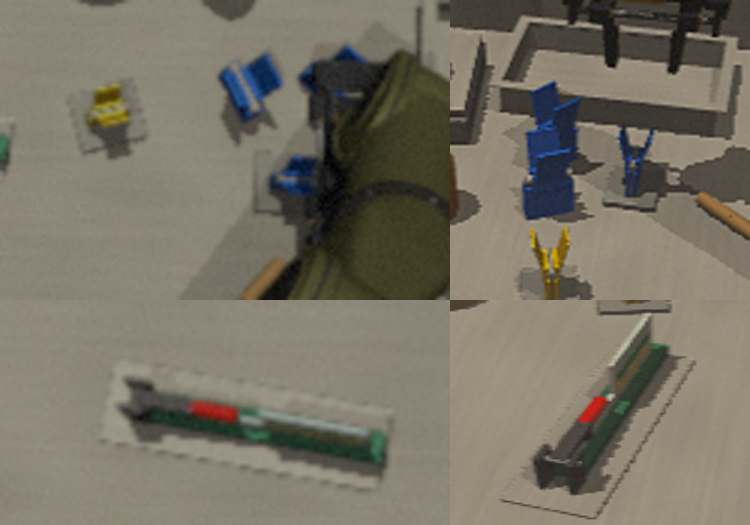

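The clamp is down on the shoulder, with the red handle level at top crop (215,410) and side crop (593,410). The fingers straddle the clip line. I'll descend to just above the tails and check.

carry_out(
  targets="0.7 20 3.5 -1.2 0;0.7 20 0 0 0;0.7 20 0 0 0;0.7 18 0 0 0;0.7 0 0 0 0;0.7 0 0 0 0",
)

```text
clock: 10.87
tool_pos: [0.4694, -0.347, 0.2825]
eef_rot: [0.507, 0.494, -0.507, 0.492]
contact_force: [0.1, -0.7, -0.7]
opening: 0.697
```

```bash
python3 - <<'E'
from h import *
go([.4675,-.351,.232],-1.6)
p,d=eyes.snapshot("top");q,e=eyes.snapshot("side");np.savez("top3.npz",p=p,d=d);np.savez("side3.npz",p=q,d=e)
cv2.imwrite("pics/c7.png",cv2.resize(q[80:160,240:340],(750,600),interpolation=cv2.INTER_CUBIC))
tip=r.get_state()["tool_pos"]-[0,0,.166];print(proj("side",tip))
E
```

```text
t 10.8667 pos [ 0.4694 -0.347   0.2825] yaw -1.5815312559209662 open 0.6965971365576085 F [ 0.1091 -0.714  -0.6834] tool x [-0.001   0.0019 -1.    ]
shift mm [50.5377 -1.7857  4.1881] turn 0.0003223403928873489
[293.0717 107.9136]
```

View pics/c7.png

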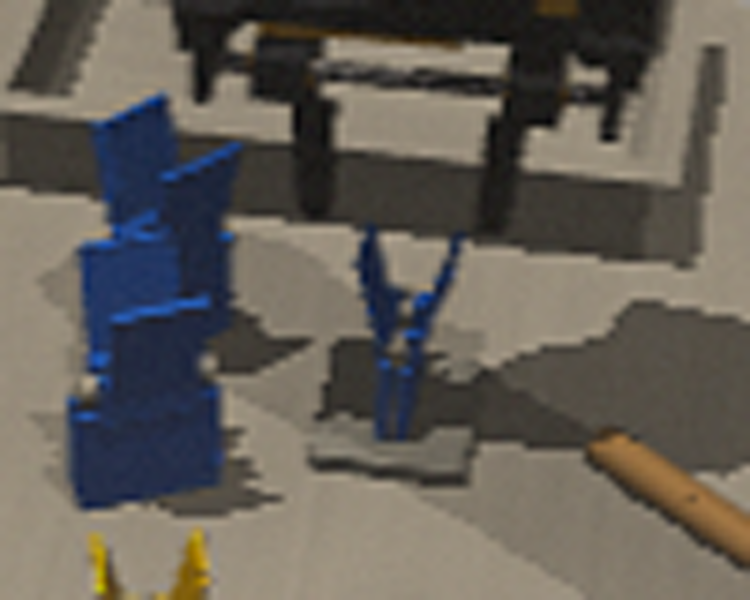

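The fingers' inner faces, at crop 332 and 487, are centred on the tails, at 357 and 465. I'll descend to the grasp height.

carry_out(
  targets="0.7 10 0 0 0;0.7 10 0 0 0;0.7 10 0 0 0;0.7 10 0 0 0;0.7 10 0 0 0;0.7 0 0 0 0;0.7 0 0 0 0;0.7 0 0 0 0",
)

```text
clock: 11.63
tool_pos: [0.4688, -0.3489, 0.2326]
eef_rot: [0.507, 0.492, -0.507, 0.492]
contact_force: [-0.3, -0.6, 0.1]
opening: 0.702
```

```bash
python3 - <<'E'
from h import *
go([.469,-.351,.232],-1.6)
q,e=eyes.snapshot("side")
cv2.imwrite("pics/c8.png",cv2.resize(q[80:160,240:340],(750,600),interpolation=cv2.INTER_CUBIC))
E
```

```text
t 11.6333 pos [ 0.4688 -0.3489  0.2326] yaw -1.7248615008275872 open 0.7019979015701202 F [-0.319  -0.613   0.0705] tool x [-0.  0. -1.]
shift mm [0.6116 0.2585 2.0977] turn -0.002179244298423019
```

View pics/c8.png

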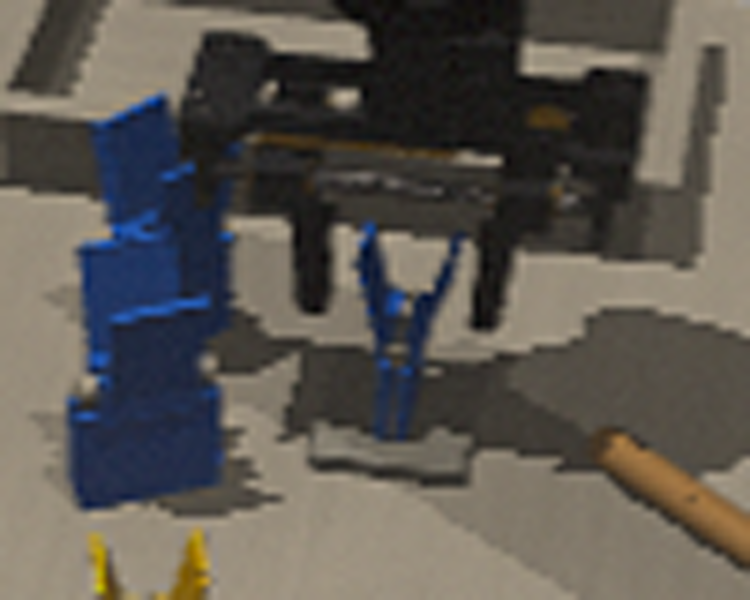

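carry_out(
  targets="0.5 0 0 2 0;0.4 0 0 0 0;0.3 0 0 0 0;0 0 0 0 0;0 0 0 0 0;0 0 0 0 0;0 0 0 0 0;0 0 0 0 0;0 0 0 0 0;0 0 0 0 0;0 0 0 0 0",
  force=20,
)

```text
clock: 12.6
tool_pos: [0.4672, -0.3512, 0.2345]
eef_rot: [-0.507, -0.493, 0.509, -0.491]
contact_force: [-5.7, 2.6, 17.0]
opening: 0.245
```

```bash
python3 - <<'E'
from h import *
go([.469,-.351,.232],-1.6)
q,e=eyes.snapshot("side")
cv2.imwrite("pics/c9.png",cv2.resize(q[80:160,240:340],(750,600),interpolation=cv2.INTER_CUBIC))
E
```

```text
t 12.6 pos [ 0.4672 -0.3512  0.2345] yaw -1.7915839433663103 open 0.2448090382933691 F [-5.6629  2.6432 17.0156] tool x [-0.0029 -0.0003 -1.    ]
shift mm [ 2.5152  1.8071 -0.2637] turn -0.0033437706056964624
```

View pics/c9.png

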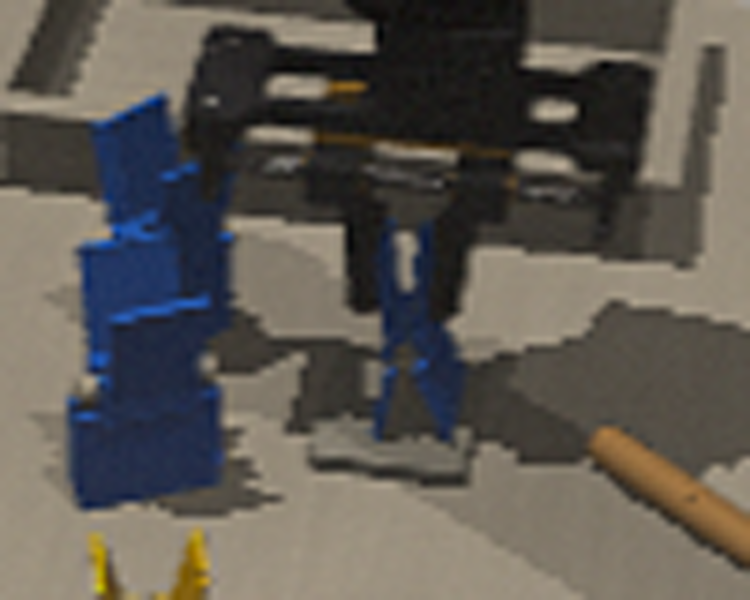

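The grip is at 0.245, about 21.5 mm, so the clip is squeezed to its stop and the jaws are spread. I'll lift straight up.

carry_out(
  targets="0 -2 0 0 0;0 -3 0 0 0;0 -4 0 0 0;0 -5 0 0 0;0 -6 0 0 0;0 -8 0 0 0;0 -10 0 0 0;0 0 0 0 0",
)

```text
clock: 13.32
tool_pos: [0.4694, -0.3513, 0.2729]
eef_rot: [0.508, 0.491, -0.507, 0.494]
contact_force: [1.6, 0.1, -1.4]
opening: 0.219
```

```bash
python3 - <<'E'
from h import *
go([.469,-.351,.232],-1.6)
q,e=eyes.snapshot("side")
cv2.imwrite("pics/c10.png",cv2.resize(q[60:160,240:340],(600,600),interpolation=cv2.INTER_CUBIC))
E
```

```text
t 13.3167 pos [ 0.4694 -0.3513  0.2729] yaw -1.7281116745683358 open 0.2192987861965516 F [ 1.6266  0.0544 -1.3833] tool x [ 0.0031 -0.002  -1.    ]
shift mm [40.907  -0.4936 -0.347 ] turn -0.0022359705314609437
```

View pics/c10.png

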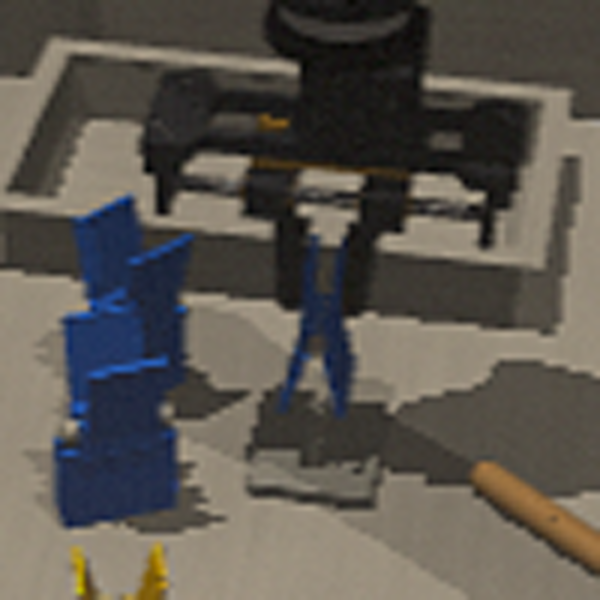

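The clip is off the dock, wide open and hanging symmetrically at crop (318,380). I'll raise it and move to above the card.

carry_out(
  targets="0 -15 0 0 0;0 -20 0 0 0;0 -20 0 0 0;0 -20 0 0 0;0 -20 0 0 0;0 -17 0 0 0;0 0 0 0 0.046;0 0 0 0 0.046;0 0 0 0 0.046;0 0 0 0 0;0 0 0 0 0",
)

```text
clock: 14.28
tool_pos: [0.4686, -0.3507, 0.3825]
eef_rot: [-0.54, -0.457, 0.54, -0.456]
contact_force: [0.3, 0.5, -1.7]
opening: 0.223
```

```bash
python3 - <<'E'
from h import *
go([.5125,.045,.385],-9.6)
E
```

```text
t 14.2833 pos [ 0.4686 -0.3507  0.3825] yaw -9.546794410927186 open 0.22250971386351778 F [ 0.3305  0.5441 -1.6925] tool x [-0.0005  0.0002 -1.    ]
shift mm [  -2.4451  -22.3284 -397.4811] turn 0.000928612709783718
```

carry_out(
  targets="0 0 -0.5 -10 0;0 0 -1 -20 0;0 0 -1.5 -26 0;0 0 -1.5 -26 0;0 0 -1.5 -26 0;0 0 -1.5 -26 0;0 0 -1.5 -26 0;0 0 -1.5 -26 0;0 0 -1.5 -26 0;0 0 -1.5 -26 0;0 0 -1.5 -26 0;0 0 -1.5 -26 0;0 0 -1.5 -26 0;0 0 -1.5 -26 0;0 0 -1.5 -26 0;0 0 -1 -20 0;0 0 -0.5 -9 0;0 0 0 0 0;0 0 0 0 0;0 0 0 0 0",
)

```text
clock: 15.95
tool_pos: [0.5126, 0.0427, 0.3827]
eef_rot: [-0.54, -0.455, 0.541, -0.456]
contact_force: [0.3, -1.6, -0.6]
opening: 0.221
```

```bash
python3 - <<'E'
from h import *
go([.5125,.045,.385],-9.6)
p,d=eyes.snapshot("top");q,e=eyes.snapshot("side");np.savez("top4.npz",p=p,d=d);np.savez("side4.npz",p=q,d=e)
cv2.imwrite("pics/c11.png",cv2.resize(q[130:290,200:320],(600,800),interpolation=cv2.INTER_CUBIC)[:600])
cv2.imwrite("pics/c12.png",cv2.resize(p[130:250,170:330],(640,480),interpolation=cv2.INTER_CUBIC))
print(proj("side",r.get_state()["tool_pos"]-[0,0,.166]))
E
```

```text
t 15.95 pos [0.5126 0.0427 0.3827] yaw -9.750090156036636 open 0.22065224675145784 F [ 0.2684 -1.6061 -0.5991] tool x [-0.0005 -0.0012 -1.    ]
shift mm [-2.3315 -0.5059 -2.267 ] turn -0.002619567397671351
[258.5623 167.3818]
```

View pics/c11.png

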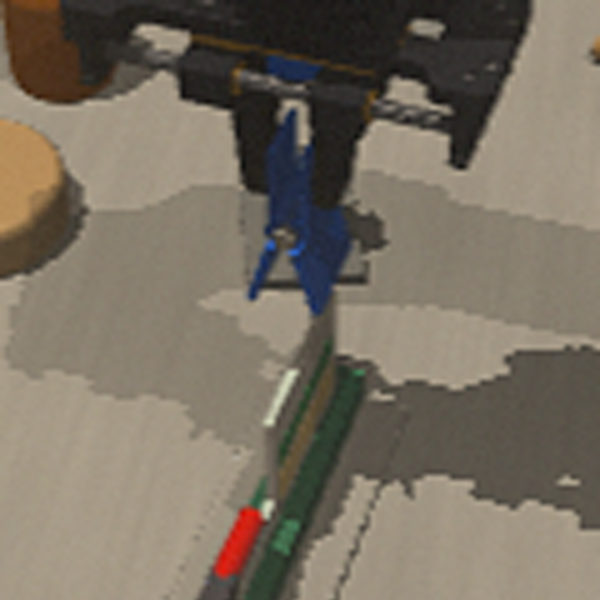

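View pics/c12.png

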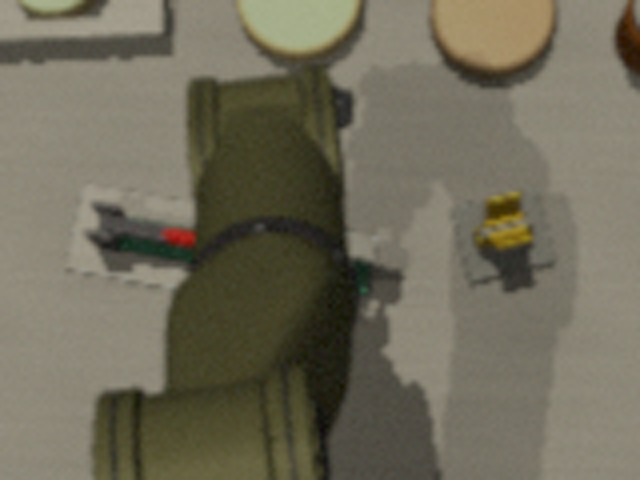

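```bash
cat > rel.py <<'E'
from h import *
import sys
def rel(f):
    z=np.load(f);p,d=z["p"],z["d"];W=cloud("side",d)
    hsv=cv2.cvtColor(p,cv2.COLOR_BGR2HSV);H,S,V=[hsv[...,i].astype(int) for i in range(3)]
    C=np.array([.5125,.045]);a=np.radians(9.6);yh=np.array([np.sin(a),np.cos(a)]);xh=np.array([np.cos(a),-np.sin(a)])
    X=(W[...,:2]-C)@xh;Y=(W[...,:2]-C)@yh;Z=W[...,2]
    near=(d>0)&(abs(X)<.05)&(abs(Y)<.08)
    blue=near&(H>100)&(H<130)&(S>100)&(Z>.06)
    s=r.get_state();t=s["tool_pos"];print("tool X,Y",(t[:2]-C)@xh,(t[:2]-C)@yh,"z",t[2])
    for z0 in np.arange(.05,.26,.008):
        k=blue&(Z>=z0)&(Z<z0+.008)
        if k.sum():
            print("blue z%.3f"%z0,k.sum(),"X %.4f %.4f"%(X[k].min(),X[k].max()),"Y %.4f %.4f"%(Y[k].min(),Y[k].max()), "Xs",np.round(np.sort(X[k])[::max(1,k.sum()//8)]*1000,0))
    w=near&~blue&(Z>.098)&(Z<.112)&(S<90)&(abs(X)<.012)
    for y0 in np.arange(-.06,.06,.02):
        k=w&(Y>=y0)&(Y<y0+.02)
        if k.sum():print("edge Y%.2f"%y0,k.sum(),"X med %.4f %.4f %.4f"%(X[k].min(),np.median(X[k]),X[k].max()),"z",Z[k].max())
if __name__=="__main__": rel(sys.argv[1])
E
python3 rel.py side4.npz
```

```text
tool X,Y 0.0006264219828757971 -0.002348273221091867 z 0.3827166057084562
blue z0.162 22 X -0.0191 0.0152 Y -0.0238 0.0212 Xs [-19. -19. -18. -18. -18. -18. -18. -17. -17. -15.  15.]
blue z0.170 34 X -0.0176 0.0121 Y -0.0247 0.0209 Xs [-18. -17. -16. -16. -16. -16. -15. -15.  12.]
blue z0.178 36 X -0.0153 0.0123 Y -0.0256 0.0213 Xs [-15. -15. -14. -14. -14. -13. -13. -12.   9.]
blue z0.186 28 X -0.0136 0.0091 Y -0.0211 0.0216 Xs [-14. -13. -12. -12. -12. -11. -11.  -8.   7.   9.]
blue z0.194 29 X -0.0134 0.0098 Y -0.0111 0.0207 Xs [-13. -12. -12. -11. -10.  -8.  -7.  -6.   5.   7.]
blue z0.202 23 X -0.0124 0.0092 Y -0.0040 0.0139 Xs [-12. -12. -11. -10. -10.  -7.  -3.   1.   3.   4.   7.   9.]
blue z0.210 42 X -0.0116 0.0076 Y -0.0181 0.0132 Xs [-12. -10.  -4.   1.   3.   4.   5.   5.   7.]
blue z0.218 17 X -0.0102 0.0069 Y -0.0118 0.0119 Xs [-10. -10.  -8.   5.   5.   5.   6.   7.   7.]
blue z0.226 18 X -0.0108 0.0071 Y -0.0114 0.0135 Xs [-11. -10.  -7.   5.   5.   5.   5.   6.   7.]
blue z0.234 20 X -0.0099 0.0072 Y -0.0143 0.0125 Xs [-10. -10.  -8.   4.   5.   5.   5.   5.   6.   6.]
blue z0.242 30 X -0.0102 0.0080 Y -0.0186 0.0121 Xs [-10.  -8.  -7.   5.   5.   6.   6.   6.   7.   8.]
blue z0.250 2 X -0.0098 -0.0098 Y 0.0036 0.0102 Xs [-10. -10.]
edge Y-0.06 5 X med -0.0049 -0.0047 -0.0042 z 0.10766635045521397
edge Y-0.04 10 X med -0.0046 -0.0037 -0.0009 z 0.10817749520542505
edge Y-0.02 15 X med -0.0048 -0.0039 -0.0008 z 0.10831305832758281
edge Y0.00 16 X med -0.0049 -0.0037 -0.0006 z 0.10845699852828992
edge Y0.02 16 X med -0.0053 -0.0036 -0.0010 z 0.10921626261119136
edge Y0.04 11 X med -0.0048 -0.0034 -0.0008 z 0.10715082827523599
```

```bash
python3 - <<'E'
import cv2,numpy as np
q=np.load("side4.npz")["p"]
cv2.imwrite("pics/c13.png",cv2.resize(q[150:215,235:285],(600,780),interpolation=cv2.INTER_NEAREST)[:600])
E
```

```text
(no output)
```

View pics/c13.png

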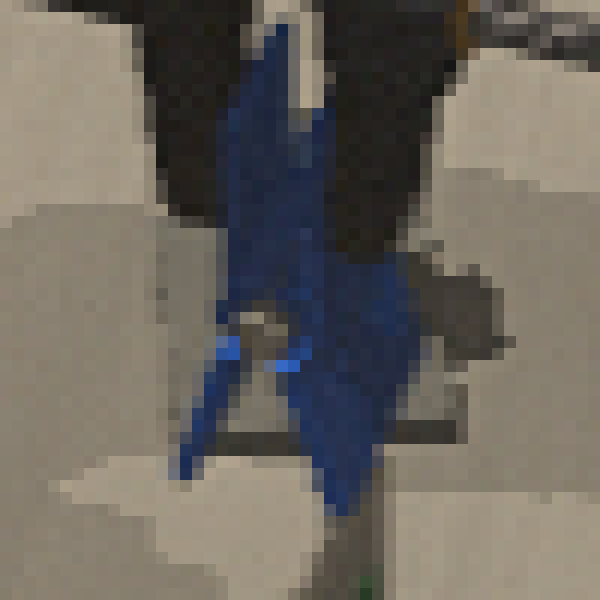

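```bash
python3 - <<'E'
from h import *
K,Rm,t=cam("side");o=-Rm.T@t
C=np.array([.5125,.045]);a=np.radians(9.6);yh=np.array([np.sin(a),np.cos(a)]);xh=np.array([np.cos(a),-np.sin(a)])
def hit(u,v,Y):
    w=Rm.T@np.array([(u-K[0,2])/K[0,0],(v-K[1,2])/K[1,1],1]);k=(Y-(o[:2]-C)@yh)/(w[:2]@yh);P=o+k*w
    return (P[:2]-C)@xh,P[2]
for n,(u,v) in dict(Lout=(172,478),Lin=(200,478),Rin=(328,512),Rout=(352,512),pinL=(228,325),pinR=(300,325)).items():
    print(n,[np.round(hit(235+u/12-.5,150+v/12-.5,Y),4) for Y in(.0207,.0227)])
q=np.load("side4.npz")["p"]
cv2.imwrite("pics/c14.png",cv2.resize(q[190:240,240:290],(600,600),interpolation=cv2.INTER_NEAREST))
E
```

```text
Lout [array([0.0175, 0.1611]), array([0.0167, 0.1634])]
Lin [array([0.0116, 0.1631]), array([0.0108, 0.1654])]
Rin [array([-0.015 ,  0.1626]), array([-0.0157,  0.1648])]
Rout [array([-0.0199,  0.1643]), array([-0.0206,  0.1666])]
pinL [array([0.0048, 0.2075]), array([0.004 , 0.2096])]
pinR [array([-0.0096,  0.2121]), array([-0.0104,  0.2142])]
```

View pics/c14.png

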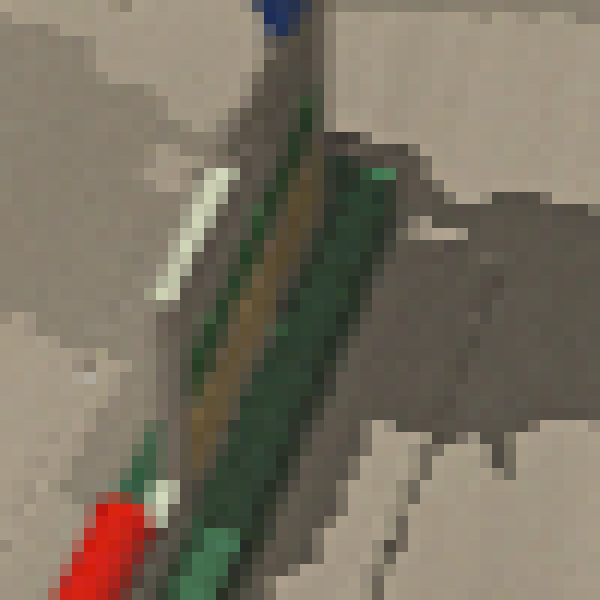

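carry_out(
  targets="0 8 -1 -1 0;0 8 0 -1 0;0 8 0 0 0;0 8 0 0 0;0 5 0 0 0;0 4 0 0 0;0 0 0 0 0;0 0 0 0 0;0 0 0 0 0",
)

```text
clock: 16.8
tool_pos: [0.5124, 0.0465, 0.3419]
eef_rot: [0.54, 0.456, -0.54, 0.456]
contact_force: [0.1, 0.0, -0.9]
opening: 0.222
```

```bash
python3 - <<'E'
from h import *
go([.5125,.045,.3],-9.6)
q,e=eyes.snapshot("side");np.savez("side5.npz",p=q,d=e)
cv2.imwrite("pics/c15.png",cv2.resize(q[170:230,230:290],(600,600),interpolation=cv2.INTER_NEAREST))
from rel import rel;rel("side5.npz")
E
```

```text
t 16.8 pos [0.5124 0.0465 0.3419] yaw -9.623113941594875 open 0.22234268205561733 F [ 0.0702  0.012  -0.9482] tool x [ 0.0006  0.0001 -1.    ]
shift mm [41.8961  0.3367  1.5002] turn -0.000403414383944244
tool X,Y -0.0003399464059967548 0.0014782182524424468 z 0.34201245075033143
blue z0.114 2 X -0.0190 -0.0190 Y 0.0092 0.0241 Xs [-19. -19.]
blue z0.122 20 X -0.0193 0.0146 Y -0.0152 0.0255 Xs [-19. -19. -19. -19. -19. -18. -18. -17. -17.  14.]
blue z0.130 35 X -0.0187 0.0116 Y -0.0208 0.0260 Xs [-19. -18. -18. -17. -17. -16. -16. -15.  11.]
blue z0.138 31 X -0.0164 0.0094 Y -0.0201 0.0255 Xs [-16. -16. -15. -15. -15. -14. -14. -14. -13. -11.   9.]
blue z0.146 22 X -0.0145 0.0091 Y -0.0161 0.0246 Xs [-14. -14. -14. -13. -13. -13. -12. -12. -11.   4.   7.]
blue z0.154 25 X -0.0145 0.0091 Y -0.0055 0.0249 Xs [-14. -13. -13. -11. -10.  -9.  -7.   4.   9.]
blue z0.162 23 X -0.0133 0.0061 Y -0.0113 0.0171 Xs [-13. -13. -11. -11.  -9.  -6.  -4.   1.   2.   4.   6.   6.]
blue z0.170 38 X -0.0123 0.0062 Y -0.0153 0.0170 Xs [-12. -11.  -8.  -3.   1.   3.   4.   4.   5.   6.]
blue z0.178 17 X -0.0108 0.0069 Y -0.0074 0.0158 Xs [-11. -11.  -9.   4.   4.   4.   4.   5.   7.]
blue z0.186 13 X -0.0113 0.0061 Y -0.0004 0.0154 Xs [-11. -11.  -9.  -8.   4.   4.   4.   4.   4.   4.   4.   6.   6.]
blue z0.194 17 X -0.0111 0.0062 Y -0.0071 0.0157 Xs [-11. -11.  -8.   4.   4.   4.   4.   6.   6.]
blue z0.202 26 X -0.0113 0.0069 Y -0.0121 0.0152 Xs [-11. -10.   3.   4.   4.   5.   6.   6.   7.]
edge Y0.00 17 X med -0.0049 -0.0037 -0.0005 z 0.10793633941614153
edge Y0.02 16 X med -0.0049 -0.0031 -0.0007 z 0.10717942497141933
edge Y0.04 11 X med -0.0050 -0.0039 -0.0010 z 0.10826900081203639
```

View pics/c15.png

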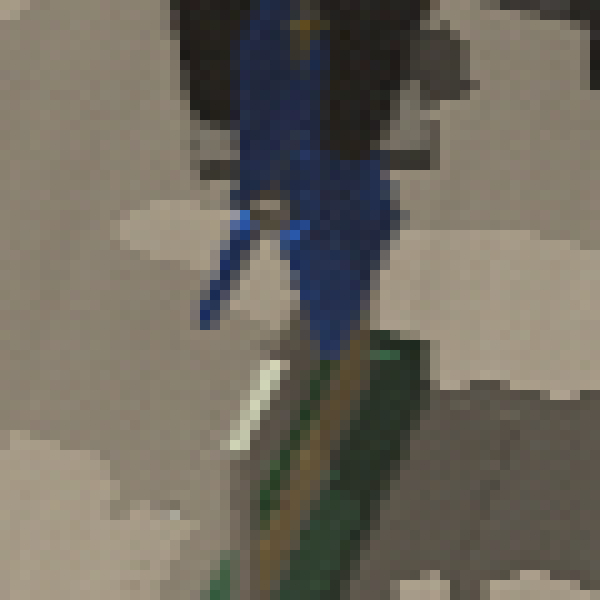

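In the same view the jaws' centre is at X ≈ -2.6 mm and the card edge at -2.8 mm, so they are aligned. The jaw tips are about 14 mm above the edge. I'll descend over it.

carry_out(
  targets="0 3 0 0 0;0 3 0 0 0;0 3 0 0 0;0 3 0 0 0;0 3 0 0 0;0 3 0 0 0;0 3 0 0 0;0 3 0 0 0;0 3 0 0 0;0 3 0 0 0;0 3 0 0 0;0 0 0 0 0;0 0 0 0 0;0 0 0 0 0",
)

```text
clock: 18.02
tool_pos: [0.5123, 0.0465, 0.3088]
eef_rot: [0.54, 0.456, -0.54, 0.456]
contact_force: [-0.3, 0.3, -1.8]
opening: 0.224
```

```bash
python3 - <<'E'
from h import *
go([.5125,.045,.3],-9.6)
q,e=eyes.snapshot("side");np.savez("side6.npz",p=q,d=e)
cv2.imwrite("pics/c16.png",cv2.resize(q[170:230,230:290],(600,600),interpolation=cv2.INTER_NEAREST))
cv2.imwrite("pics/side6.png",q)
from rel import rel;rel("side6.npz")
E
```

```text
t 18.0167 pos [0.5123 0.0465 0.3088] yaw -9.62471369527864 open 0.22359950433744802 F [-0.2587  0.2646 -1.7934] tool x [ 0.0001  0.0001 -1.    ]
shift mm [8.7774 0.4743 1.4371] turn -0.00043133535294684897
tool X,Y -0.0004445106927841818 0.0014601809401492056 z 0.3088401326282558
blue z0.082 2 X -0.0187 0.0155 Y -0.0157 0.0236 Xs [-19.  16.]
blue z0.090 28 X -0.0209 0.0130 Y -0.0191 0.0263 Xs [-21. -20. -19. -19. -19. -18. -18. -18. -16.  13.]
blue z0.098 26 X -0.0188 0.0101 Y -0.0154 0.0251 Xs [-19. -18. -17. -17. -16. -16. -16. -14.  10.]
blue z0.106 33 X -0.0171 0.0100 Y -0.0166 0.0255 Xs [-17. -16. -15. -15. -15. -14. -13. -11.  10.]
blue z0.114 21 X -0.0139 0.0071 Y -0.0093 0.0253 Xs [-14. -14. -13. -13. -12. -12. -12. -11.  -8.   4.   7.]
blue z0.122 25 X -0.0139 0.0071 Y -0.0002 0.0242 Xs [-14. -13. -13. -11. -11.  -8.  -6.   5.   7.]
blue z0.130 32 X -0.0126 0.0071 Y -0.0118 0.0174 Xs [-13. -11.  -6.  -5.   1.   2.   3.   4.]
blue z0.138 21 X -0.0124 0.0047 Y -0.0136 0.0170 Xs [-12. -11. -10.  -8.   0.   4.   4.   4.   4.   4.   5.]
blue z0.146 14 X -0.0110 0.0070 Y -0.0060 0.0160 Xs [-11. -10.   3.   4.   4.   4.   4.   4.   4.   5.   5.   7.   7.   7.]
blue z0.154 16 X -0.0108 0.0068 Y -0.0072 0.0163 Xs [-11.  -9.   3.   4.   4.   4.   4.   6.]
blue z0.162 13 X -0.0114 0.0066 Y -0.0057 0.0163 Xs [-11. -11.  -8.  -8.   3.   4.   4.   4.   4.   4.   5.   6.   7.]
blue z0.170 30 X -0.0115 0.0079 Y -0.0122 0.0158 Xs [-11. -11.  -9.   3.   4.   4.   5.   6.   6.   7.]
edge Y0.00 5 X med -0.0054 -0.0032 -0.0007 z 0.1072812588784288
edge Y0.02 18 X med -0.0112 -0.0041 0.0072 z 0.10991672657091045
edge Y0.04 13 X med -0.0051 -0.0042 -0.0015 z 0.1089769904881042
```

View pics/c16.png

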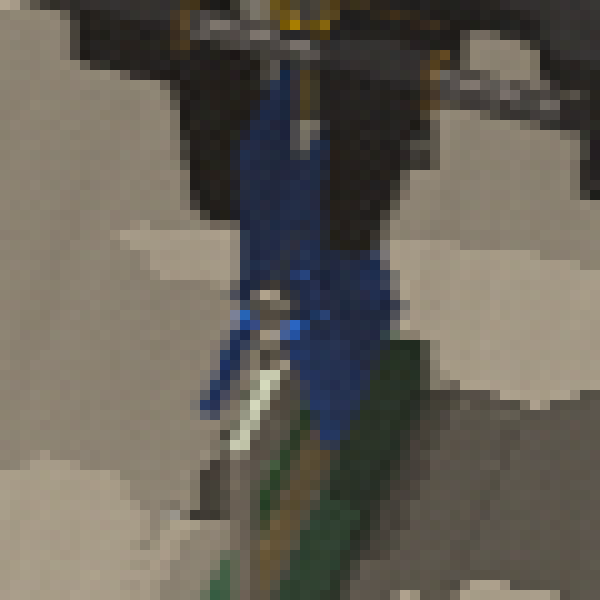

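View pics/side6.png

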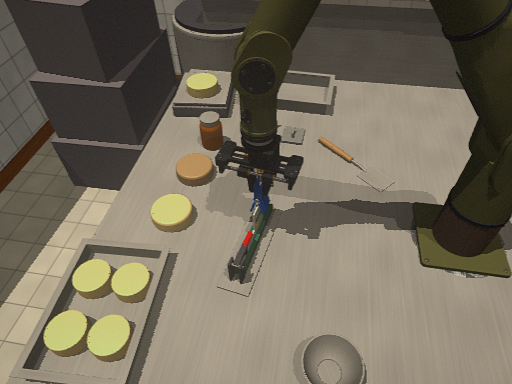

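The card edge stands in the open mouth and hasn't moved. The clamp is down and the contact force is about zero. I'll hand it in.

```bash
python3 -c "
from plant import r
s=r.get_state();print(s['opening'],s['contact_force'],s['qd'].round(3));print(r.finish_job())"
```

```text
0.22250552887125108 [ 0.10571115 -0.29989411 -0.78237348] [-0.    -0.001  0.001  0.001 -0.001  0.    -0.   ]
the job is handed in; nothing more can be done
None
```

I handed the job in at about 18 s. The clamp is down on the card's shoulder, and the blue clip is held wide open over the top edge of the tall part.

**Clamp:** I swung the arm over its top with closed fingers, and it came down onto the shoulder by its own weight. On the first push the handle end jammed against the finger. The wrist read about 33 N, so I backed off and repeated the push along the handle's arc at about 4 N. The last side picture shows the handle level on the shoulder.

**Clip:** I took the small blue clip from the dock, squeezed it to its stop, lifted it off and lowered it over the middle of the card's top edge. While the clip was closing on the dock, the wrist read about 18 N for a moment.

**Last checks:**
- **Grip:** opening 0.22, about 19.6 mm. That is slightly under the 21 mm given for a full squeeze. The jaw tips measured about 27 mm apart in the picture taken above the card.
- **Depth:** the edge stands about 19 mm inside the mouth, by the side camera.
- **Centring:** within about 1 mm of the middle of the mouth, by the side camera. The arm hid the clip from the top camera, so no second view confirms this.
- **Card:** the visible part of its edge measured the same before and after the clip came down. The wrist force was under 1 N at hand-in.
- **Calibration:** the two cameras disagreed by about 3 mm across the card. I avoided this by measuring clip and card in the same side picture.

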